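# Tare the counting scale and set it to count

### The arm

A 6-joint arm with a two-finger parallel gripper is mounted at the origin on the work surface. World frame = base frame: x ahead of the robot, y to its left, z up, the work surface at z = 0. Lengths are in mm, angles in rad, forces in N, time in s.
With the tool pointing down it reaches from about 350 to 975 mm from the base axis. Payload 7.1 kg.
Tool frame: the origin (TCP) lies between the finger pads, 19 mm behind the fingertips; this is the grasp point; z points along the fingers, y is the line along which they close (so a half turn about z gives the same grasp; the last joint's range is limited). The gripper opens to 88 mm and grips with 3 to 60 N. Pads are 20 mm wide; open, the fingers measure 115 mm over their backs; the gripper's body (75 mm by 178 mm) begins 61 mm behind the grasp point.
Start: joints at [1.081, 0.423, 1.63, -0, 1.089, -0.019], TCP at [283.467, 557.002, 241.375] pointing down, gripper open.
Joint ranges: [-3, 3], [-0.9, 2.11], [0.09, 2.58], [-1.31, 4.45], [0.11, 2.69], [-2.54, 2.54]. Speed limits (rad/s): [2.39, 2.39, 3.01, 3.14, 3.14, 3.14].

### API

Orientations are given as a rotation vector (axis times angle).
In Python, from workcell import ctrl gives the robot as it stands. The module is installed in compiled form; this text tells all that it offers.
- The arm moves only by the tool apply_moves, never from a script. Its argument "targets" is a list of rows, each a list of 3 entries, a list of its own where there are three numbers: the opening, from -1 (shut) to 1 (fully open), then the shift along the tool's x, y, z normalised to -1 to 1, where 1 is 5 cm, then the turn, a rotation vector about the tool's x, y, z normalised to -1 to 1, where 1 is 90 degrees. In form: [[jaw, [x, y, z], [wx, wy, wz]], ...]. A call has 1 to 8 rows; each row shifts and turns the commanded pose from where the row before left it, along the tool's axes as they then stand; what a row does not reach is not made up. A row lasts 1/8 s, in which the tool goes at most 62.5 mm and 10.7 degrees, less where a joint would pass 70% of its speed; a pose out of reach is approached as far as the arm can. A call with a number of a shift or a turn outside -1 to 1 is refused whole. A call with a gripper value outside its range is refused whole. The fingers move at their own pace and stop on an object; the grip force is fixed at half the most. Time passes only in rows, so rows that do not move let the fingers close. It gives the time, the measured TCP pose, the force, the opening and the grip force at its end, in the units of the state.
- ctrl.get_obs(): the state, without advancing time (a new reading comes with each control period).
- ctrl.get_image(name): name is "side" or "top" or "wrist"; returns a dict with "pixels" (420x560x3 uint8, blue, green, red), "camera_matrix" (3x3 intrinsics, pixels), "view" (4x4, takes a point from world to camera coordinates); the wrist camera has in their place "hand_eye" (4x4, takes a point from camera to tool coordinates, whose origin is the TCP and whose axes are the flange's). Camera axes: x right, y down, z forward; pixel columns grow to the right and rows downward; lengths in mm; the calibration is good to about 2 mm. The wrist camera is an equidistant fisheye: a pixel r from the principal point sees the ray r / f radians off the axis. A picture is of the moment at which its call begins: read the wrist's pose just before it. There is no depth.
- ctrl.close_job(): hands the job in; it is judged then, once.
Trained networks look in the newest picture that a camera, given by its name, has taken for a name from the list of things; names that differ only in an ending like _2 or _b are one class to them, and where a whole thing is asked for, a point or a joint stands for the part that bears it (a point fixed in the world has none). Each returns a list of dicts, best first, with "score" (0 to 1); they miss things now and then, are a little off and sometimes report something else, mostly with a low value. They report only what shows in the picture. A call takes as long as a camera call. They do not tell look-alikes from the thing itself.
- ctrl.masks_of(label, camera): "region" (420x560 bool, what is visible of it) and "bbox" ([left, top, right, bottom] in pixels, round what is visible of it).
- ctrl.pinpoint(label, camera): "xy" ([column, row] in pixels: a listed point, or the origin of a listed thing).
The state is a dict: "t": time; "qpos": joint angles; "qvel": joint speeds; "joint_torque": joint torques, N m; "ee_pos": TCP position; "orientation": TCP orientation; "ft_force": force on the tool from outside, world axes, zero at the start; "moment": the same for the moment, N m; "width": finger opening in mm; "grasp_force": force on a finger pad.
Only numpy, scipy, OpenCV 4.12 (cv2) and the standard library are available. Lean on these libraries where they do the work, as an engineer would, in place of code of your own. Each camera call takes 0.05 s, during which the arm holds its last target. There are 200 camera calls.

### The job

The empty dish is already on the pan of the counting scale: get the scale ready for counting rivets into it. With the fingertips, press the tare key (the long one at the right-hand end of the row, seen from the key side) gently and let it come up again, then press the count key (the square one next to it) the same way, and draw the hand back at least 12 cm from the keys. Press no other key and never two at once, do not touch the pan or the dish, and leave everything else on the bench as it is.

Things in the scene. Friction and masses are not known exactly. Their poses are not given: they have to be found in the camera images.
- scale: Bench counting scale, light-grey housing 300 x 300 mm on rubber feet, fixed on the bench. Origin: centre of its underside, on the bench. Its -x side is the operator's (key) side and faces roughly towards the robot; +y is the operator's left. The front 110 mm is the key panel, sloping up away from the operator from 30 to 55 mm above the bench, with a display behind the keys
- key_row (a point): Middle of the row of four keys, on the panel surface between the two square keys, 38 mm above the bench, 115 mm in front of the scale's origin. Axes as the scale's. From the operator's right to left, the key centres lie at y = -95 (tare), -30 (count), +30 (units) and +95 mm (power). Each key stands 9 mm above the panel, so when fully pressed it is still 3 mm proud. Pressing with over 30 N harms it
- pan: Flat steel weighing pan, 180 (x) x 270 (y) x 12 mm, behind the key panel, carried by the scale. Origin: centre of its underside, 63 mm above the bench and 55 mm behind the scale's origin; its top is 75 mm above the bench. Its front edge is 80 mm behind the middle of the key row
- tare_key (a joint): Tare key: the long key at the operator's right-hand end of the row, 54 mm along the row x 26 mm. Plain pale-grey plastic, sprung: 0 = up, grows as it is pressed down square to the panel, to 0.006 m fully down, a hard stop. 1.2 N starts it, 5 N holds it fully down; pressed from 0.003 m (about 3 N); springs back when let go
- tare_key_top (a point): Centre of the top face of the tare key; 47 mm above the bench at rest. Its z axis stands square to the sloped panel (13 degrees off vertical, leaning towards the operator, the scale's -x), its y axis runs along the key row to the operator's left
- count_key (a joint): Count key: the square key next to the tare key, 30 mm along the row x 26 mm, with six small dark dots on its top. Plain pale-grey plastic, sprung: 0 = up, grows as it is pressed down square to the panel, to 0.006 m fully down, a hard stop. 1.2 N starts it, 5 N holds it fully down; pressed from 0.003 m (about 3 N); springs back when let go
- count_key_top (a point): Centre of the top face of the count key; 47 mm above the bench at rest. Its z axis stands square to the sloped panel (13 degrees off vertical, leaning towards the operator, the scale's -x), its y axis runs along the key row to the operator's left
- units_key (a joint): Units key: plain square key 30 x 26 mm, on the far side of the count key from the tare key; not to be pressed. Same spring and values as the others
- power_key (a joint): Power key: round key 28 mm across at the operator's left-hand end of the row; not to be pressed. Same spring and values as the others
- dish: Empty round metal dish standing loose on the pan, 100 mm across at the rim, 26 mm high, about 90 g. Origin: centre of its underside
- jar: Closed glass jar with a dark lid, 60 mm across, 76 mm high, on the bench at the operator's left of the scale. Origin: centre of its underside
- slicker: Turned wooden edge slicker standing on end in front of the scale on the operator's left, up to 38 mm across, 108 mm high. Origin: centre of its underside
- awl: Awl with a dark wooden haft, lying on the bench at the operator's right of the scale, 155 mm long, 22 mm high. Origin: under the haft near its front end; the point is towards its +x
- mallet: Wooden mallet standing on its head with the handle up, head 100 mm across, 254 mm high, on the white cutting board at the robot's right. Origin: centre of its underside
- punch: Steel hole punch standing on the white cutting board (300 x 240 x 25 mm) at the robot's right, 19 mm across, 106 mm high. Origin: its lower end
- anvil: Small steel bench anvil, about 200 mm long with its horn, 93 mm high, at the robot's left. Origin: centre of its underside
Mind the look-alikes: they are no part of the job. Of the things that look like the slicker, take the one that is farthest to the robot's right at the start. What is shaped like the mallet but blue is not meant.

How it is judged:
By the outcome, as a careful person would: the job done as asked, in the order asked, and still so for the second after the job is handed in, with the robot touching nothing.
It also fails if it takes over 38 s, if anything falls off the work surface, if the arm or the gripper's body presses on something with over 40 N, if the wrist force passes 120 N, or if a joint passes its speed limit or range.

## Working session

There is one attempt and no reset: what is moved stays moved. The work goes in short steps, Python scripts to look and compute and a tool call to move; the robot and the scene stay as the last step left them, time stands still between calls to the robot, and variables do not carry over. Pictures are saved under pics/ and viewed, at most 10 in all, crops included, and the job is handed in when it is done.

Besides the shell and the picture viewer there is one more tool, called after "Emit:" by a JSON object that holds its "method" and its "body", one argument or row to a line. apply_moves: Moves the arm, as the interface text tells. Scaled input: -1 to 1 covers 5 cm each way for a shift and 90 degrees each way for a turn. Its arguments: {"type":"object","properties":{"targets":{"type":"array"}},"required":["targets"]}

```bash
mkdir -p pics
python3 - <<'E'
from workcell import ctrl
import cv2,numpy as np
o=ctrl.get_obs();print({k:np.round(v,3) for k,v in o.items()})
ims=[]
for c in("side","top"):
    im=ctrl.get_image(c);ims.append(im["pixels"])
    np.savez(f"{c}0.npz",**im)
    print(c,im["camera_matrix"].tolist(),np.round(im["view"],3).tolist())
    for l in("key_row","tare_key_top","count_key_top","scale","dish","pan"):
        print(l,[(np.round(d["xy"]),round(d["score"],2)) for d in ctrl.pinpoint(l,c)[:3]])
    for l in("tare_key","count_key"): print(l,[(d["bbox"],round(d["score"],2)) for d in ctrl.masks_of(l,c)[:3]])
    cv2.imwrite(f"pics/{c}0.png",ims[-1])
E
```

```text
{'t': np.float64(0.0), 'qpos': array([ 1.081,  0.424,  1.631, -0.   ,  1.089, -0.019]), 'qvel': array([ 0.,  0.,  0., -0.,  0.,  0.]), 'joint_torque': array([-0.0000e+00, -5.4462e+01, -2.7367e+01,  6.4000e-02,  2.3000e-02,
       -0.0000e+00]), 'ee_pos': array([283.201, 556.586, 240.614]), 'orientation': array([-7.330e-01, -3.055e+00,  2.000e-03]), 'ft_force': array([-0.764,  1.056,  0.162]), 'moment': array([ 0.005, -0.039,  0.046]), 'grasp_force': np.float64(0.0), 'width': np.float64(87.511)}
side [[504.19587684542154, 0.0, 277.97276607985657], [0.0, 504.19587684542154, 213.94427854300315], [0.0, 0.0, 1.0]] [[0.996, -0.092, 0.021, -561.483], [-0.036, -0.575, -0.817, 74.958], [0.087, 0.813, -0.576, 1496.337], [0.0, 0.0, 0.0, 1.0]]
key_row [(array([260., 218.]), 0.95)]
tare_key_top [(array([262., 234.]), 0.48)]
count_key_top [(array([264., 217.]), 0.48), (array([283., 191.]), 0.43)]
scale [(array([300., 223.]), 0.97)]
dish [(array([306., 192.]), 0.61)]
pan [(array([318., 200.]), 0.63), (array([264., 219.]), 0.21)]
tare_key [([262.9, 226.2, 269.2, 241.1], 0.58)]
count_key []
top [[395.44327498175323, 0.0, 285.44169545697406], [0.0, 395.44327498175323, 210.26267930733206], [0.0, 0.0, 1.0]] [[-0.009, -1.0, 0.003, -26.043], [-0.975, 0.008, -0.223, 549.638], [0.223, -0.005, -0.975, 1003.881], [0.0, 0.0, 0.0, 1.0]]
key_row [(array([263., 227.]), 0.76)]
tare_key_top [(array([294., 224.]), 0.6)]
count_key_top [(array([271., 224.]), 0.65)]
scale [(array([260., 190.]), 0.63)]
dish [(array([246., 171.]), 0.89)]
pan [(array([258., 166.]), 0.64)]
tare_key [([285.4, 218.7, 303.4, 228.3], 0.48)]
count_key [([286.0, 219.8, 307.5, 230.1], 0.7), ([264.9, 219.7, 280.8, 229.6], 0.43)]
```

View pics/top0.png

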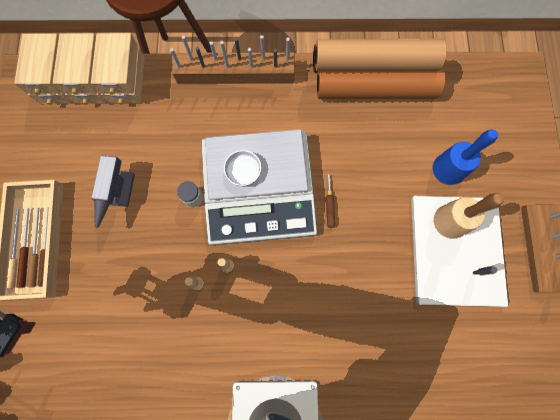

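View pics/side0.png

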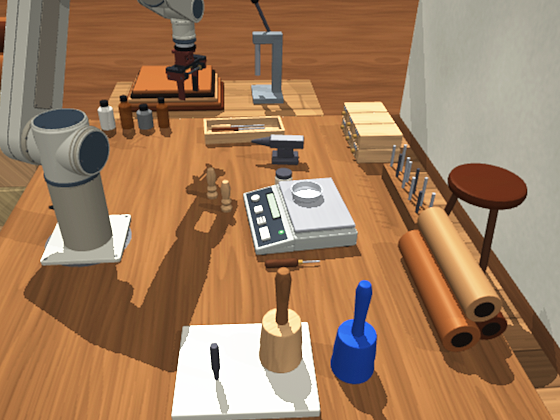

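The top view shows the key row left to right: round (226,230), square (250,228), dotted square (272,226) and long (296,224). The candidates for tare and count are these four keys. By description, tare is the long key (296,224) and count the dotted square (272,226). The slickers stand at (225,265) and (194,283), clear of those two keys. A close crop will check this.

Run:
```python
import cv2,numpy as np
a=np.load("top0.npz")["pixels"][190:250,195:325]; b=np.load("side0.npz")["pixels"][175:260,235:365]
A=cv2.resize(a,None,fx=6,fy=6,interpolation=cv2.INTER_CUBIC)
cv2.imwrite("pics/crop0.png",A)
for n,r in(("top",(slice(212,240),slice(212,312))),("side",(slice(185,245),slice(245,290)))):
    g=cv2.cvtColor(np.load(n+"0.npz")["pixels"],cv2.COLOR_BGR2GRAY)[r]
    k,l,s,c=cv2.connectedComponentsWithStats((g>150).astype(np.uint8))
    for i in range(1,k):
        if s[i,4]>15: print(n,np.round(c[i]+[r[1].start,r[0].start],2),s[i])
```

```text
top [239.3  212.97] [ 11   0  44   4 108]
top [295.75 222.82] [ 74   6  20  11 186]
top [271.95 224.95] [55  8 11 11 98]
top [250.01 227.01] [ 33  10  11  11 103]
top [226.17 229.37] [ 9 12 11 11 84]
top [275.76 236.18] [ 18  20  82   8 221]
side [274.42 208.56] [  0   0  45  60 997]
side [254.88 196.81] [ 6  9  9  6 42]
side [257.93 208.54] [ 9 20  9  8 57]
side [260.75 219.73] [11 31 10  9 63]
side [264.09 232.63] [ 14  41  11  14 117]
```

View pics/crop0.png

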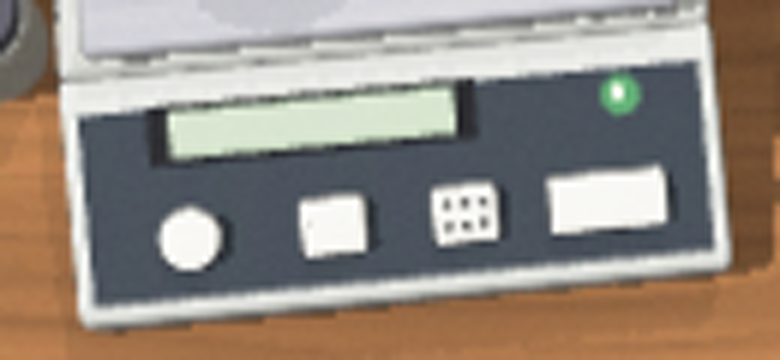

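The crop confirms it: long tare key at the right end, dotted count key next to it. Next I fit the scale's pose from the key centroids in both views.

Run:
```python
import numpy as np
from scipy.optimize import least_squares
from scipy.spatial.transform import Rotation as R
obs={"top":[(295.75,222.82),(271.95,224.95),(250.01,227.01),(226.17,229.37)],
"side":[(264.09,232.63),(260.75,219.73),(257.93,208.54),(254.88,196.81)]}
D={c:np.load(c+"0.npz") for c in obs}
ys=[-95,-30,30,95]
def pts(p):
    c,s=np.cos(p[2]),np.sin(p[2]);x=-115-9*np.sin(np.radians(13))
    return np.array([[p[0]+c*x-s*y,p[1]+s*x+c*y,46.5] for y in ys])
def res(p,cs):
    r=[]
    for c in cs:
        P=pts(p)@D[c]["view"][:3,:3].T+D[c]["view"][:3,3]
        q=P@D[c]["camera_matrix"].T;r.append((q[:,:2]/q[:,2:]-obs[c]).ravel())
    return np.concatenate(r)
for cs in(["top"],["side"],["top","side"]):
    f=least_squares(res,[600,0,0],args=(cs,));print(cs,np.round(f.x,3),np.round(f.fun,1).tolist());print(np.round(pts(f.x),1).tolist())
```

```text
['top'] [6.2622e+02 4.6237e+01 8.8000e-02] [0.1, -0.1, 0.1, 0.0, -0.0, 0.1, -0.2, -0.0]
[[518.0, -58.6, 46.5], [512.3, 6.1, 46.5], [507.0, 65.9, 46.5], [501.3, 130.6, 46.5]]
['side'] [6.25293e+02 4.19240e+01 8.50000e-02] [0.0, -0.0, 0.0, -0.1, -0.1, -0.1, 0.1, 0.3]
[[516.8, -62.7, 46.5], [511.2, 2.1, 46.5], [506.1, 61.9, 46.5], [500.6, 126.6, 46.5]]
['top', 'side'] [6.25856e+02 4.52610e+01 8.60000e-02] [0.4, 0.1, 0.4, 0.2, 0.3, 0.2, 0.1, 0.0, 0.2, -0.7, 0.1, -0.7, 0.0, -0.7, 0.1, -0.3]
[[517.5, -59.5, 46.5], [511.9, 5.3, 46.5], [506.7, 65.1, 46.5], [501.1, 129.8, 46.5]]
```

```bash
cat > h.py <<'E'
import numpy as np
from scipy.spatial.transform import Rotation as R
from workcell import ctrl
S=R.from_euler("z",0.086)
n=S.apply([-np.sin(np.radians(13)),0,np.cos(np.radians(13))])
row=S.apply([0,1,0])
RT=R.from_matrix(np.c_[np.cross(row,-n),row,-n])   # tool y along row, z into panel
K={"tare":np.array([517.5,-59.5,47]),"count":np.array([512,5.0,47])}
def delta(p):
    "turn (tool axes now) and shift (axes after the turn), normalised; measured force"
    o=ctrl.get_obs();Rc=R.from_rotvec(o["orientation"])
    print("turn",np.round((Rc.inv()*RT).as_rotvec()/(np.pi/2),4),"shift",np.round(RT.inv().apply(p-o["ee_pos"])/50,3),"t",round(float(o["t"]),2),"F",np.round(o["ft_force"],2),"w",round(float(o["width"]),1),"q",np.round(o["qpos"],2))
E
python3 - <<'E'
from h import *
delta(K["tare"]+n*(19+60))
E
```

```text
turn [-0.0402 -0.1407 -0.3529] shift [ -2.637 -12.687   3.019] t 0.9 F [ 0.39  0.27 -0.45] w 87.8 q [ 1.08  0.42  1.63 -0.    1.09 -0.02]
```

Emit:
{"method": "apply_moves", "body": {
  "targets": [
    [-1,[0,0,0],[-0.01,-0.0352,-0.0882]],
    [-1,[0,0,0],[-0.01,-0.0352,-0.0882]],
    [-1,[0,0,0],[-0.01,-0.0352,-0.0882]],
    [-1,[0,0,0],[-0.01,-0.0352,-0.0882]],
    [-1,[-0.2,-0.9,0],[0,0,0]],
    [-1,[-0.2,-0.9,0],[0,0,0]],
    [-1,[-0.2,-0.9,0],[0,0,0]],
    [-1,[-0.2,-0.9,0],[0,0,0]]
  ]
}}

```text
t: 1.9
ee_pos: [337.9, 379.7, 250.6]
orientation: [-0.126, 2.912, 0.014]
ft_force: [0.1, -0.5, -0.3]
width: 11.1
grasp_force: 0.0
```

Emit:
{"method": "apply_moves", "body": {
  "targets": [
    [-1,[-0.2,-0.9,0],[0,0,0]],
    [-1,[-0.2,-0.9,0],[0,0,0]],
    [-1,[-0.2,-0.9,0],[0,0,0]],
    [-1,[-0.2,-0.9,0],[0,0,0]],
    [-1,[-0.2,-0.9,0],[0,0,0]],
    [-1,[-0.2,-0.9,0],[0,0,0]],
    [-1,[-0.2,-0.9,0],[0,0,0]],
    [-1,[0,0,0],[0,0,0]]
  ]
}}

```text
t: 2.9
ee_pos: [433.5, 70.6, 266.8]
orientation: [-0.118, 2.911, 0.013]
ft_force: [-0.2, 0.4, 0.1]
width: 0.8
grasp_force: 0.0
```

Run:
```python
from h import *
delta(K["tare"]+n*(19+60))
```

```text
turn [-0.001   0.0007 -0.0032] shift [-0.425 -2.736  3.029] t 2.9 F [-0.19  0.42  0.09] w 0.8 q [ 0.14  0.01  2.13 -0.02  0.78 -1.49]
```

Emit:
{"method": "apply_moves", "body": {
  "targets": [
    [-1,[-0.11,-0.9,0],[0,0,0]],
    [-1,[-0.11,-0.9,0],[0,0,0]],
    [-1,[-0.11,-0.9,0.3],[0,0,-0.003]],
    [-1,[-0.1,-0.03,0.7],[0,0,0]],
    [-1,[0,0,0.8],[0,0,0]],
    [-1,[0,0,0.8],[0,0,0]],
    [-1,[0,0,0.4],[0,0,0]],
    [-1,[0,0,0],[0,0,0]]
  ]
}}

```text
t: 3.9
ee_pos: [498.1, -57.1, 123.6]
orientation: [-0.134, 2.915, 0.015]
ft_force: [0.2, -0.1, -0.3]
width: 0.7
grasp_force: 0.0
```

Run:
```python
from h import *
import cv2
delta(K["tare"]+n*(19+60))
o=ctrl.get_obs();im=ctrl.get_image("wrist");px=im["pixels"];Rc=R.from_rotvec(o["orientation"])
cm=im["camera_matrix"];he=im["hand_eye"];print(cm.tolist(),np.round(he,3).tolist())
np.savez("w1.npz",ee=o["ee_pos"],rv=o["orientation"],**im)
for k,p in list(K.items())+[("tip",o["ee_pos"]+19*Rc.apply([0,0,1]))]:
    c=np.linalg.inv(he)@np.r_[Rc.inv().apply(p-o["ee_pos"]),1]
    th=np.arctan2(np.hypot(c[0],c[1]),c[2]);u=c[:2]/np.hypot(c[0],c[1])*th*cm[0,0]+cm[:2,2];print(k,u)
    cv2.circle(px,tuple(np.int32(np.round(u))),2,(0,0,255),-1)
for k in("tare_key_top","count_key_top"):print(k,[(np.round(d["xy"]),round(d["score"],2)) for d in ctrl.pinpoint(k,"wrist")[:3]])
cv2.imwrite("pics/w1.png",px)
```

```text
turn [ 0.0006 -0.0021  0.0035] shift [-0.028 -0.08  -0.001] t 3.9 F [ 0.18 -0.07 -0.26] w 0.7 q [-0.17  0.37  2.11  0.13  0.45 -1.95]
[[325.19226210127806, 0.0, 273.70496330133295], [0.0, 325.19226210127806, 217.93503338206622], [0.0, 0.0, 1.0]] [[-0.001, -0.955, -0.298, 81.847], [1.0, -0.001, 0.0, -0.627], [-0.0, -0.298, 0.955, -144.267], [0.0, 0.0, 0.0, 1.0]]
tare [268.92591003 236.11062888]
count [355.46556809 236.13298418]
tip [274.82397114 270.80732723]
tare_key_top [(array([270., 236.]), 0.68)]
count_key_top [(array([358., 237.]), 0.87)]
```

View pics/w1.png

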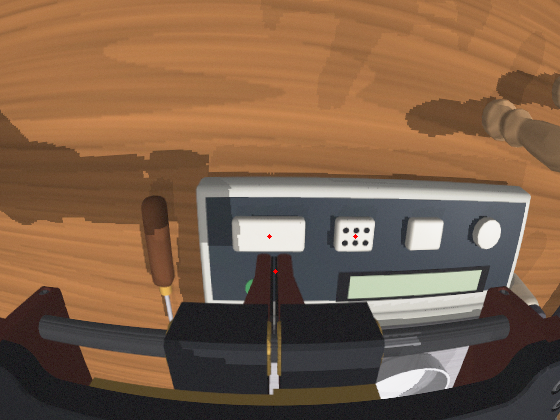

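The wrist view shows the long key at (269,236) and the dotted key at (355,236). The projected fit (red dots) lands on both, and the fingertips are in line with tare. Descending.

Emit:
{"method": "apply_moves", "body": {
  "targets": [
    [-1,[-0.025,-0.08,0.4],[0,0,0]],
    [-1,[0,0,0.4],[0,0,0]],
    [-1,[0,0,0.24],[0,0,0]],
    [-1,[0,0,0.08],[0,0,0]],
    [-1,[0,0,0],[0,0,0]]
  ]
}}

```text
t: 4.68
ee_pos: [513.1, -61.1, 71.1]
orientation: [-0.132, 2.911, 0.013]
ft_force: [-0.0, -0.3, 0.1]
width: 0.3
grasp_force: 0.0
```

Run:
```python
from h import *
delta(K["tare"]+n*19)
```

```text
turn [-0.0003  0.0003  0.0029] shift [0.021 0.024 0.11 ] t 4.67 F [-0.02 -0.29  0.15] w 0.3 q [-0.17  0.49  2.1   0.18  0.33 -2.  ]
```

Emit:
{"method": "apply_moves", "body": {
  "targets": [
    [-1,[0,0,0.06],[0,0,0]],
    [-1,[0,0,0.05],[0,0,0]],
    [-1,[0,0,0.03],[0,0,0]],
    [-1,[0,0,0],[0,0,0]],
    [-1,[0,0,0],[0,0,0]]
  ]
}}

```text
t: 5.3
ee_pos: [514.8, -61.1, 64.1]
orientation: [-0.132, 2.911, 0.013]
ft_force: [-0.3, 0.0, 2.2]
width: 0.8
grasp_force: 1.0
```

Emit:
{"method": "apply_moves", "body": {
  "targets": [
    [-1,[0,0,0.03],[0,0,0]],
    [-1,[0,0,0.03],[0,0,0]],
    [-1,[0,0,0],[0,0,0]],
    [-1,[0,0,0],[0,0,0]]
  ]
}}

```text
t: 5.8
ee_pos: [515.4, -61.0, 61.1]
orientation: [-0.132, 2.911, 0.013]
ft_force: [-0.1, 0.5, 4.0]
width: 0.2
grasp_force: 2.0
```

Emit:
{"method": "apply_moves", "body": {
  "targets": [
    [-1,[0,0,0.012],[0,0,0]],
    [-1,[0,0,0],[0,0,0]],
    [-1,[0,0,0],[0,0,0]]
  ]
}}

```text
t: 6.18
ee_pos: [515.6, -61.0, 60.5]
orientation: [-0.132, 2.911, 0.013]
ft_force: [0.8, -0.0, 4.2]
width: 0.1
grasp_force: 2.1
```

Emit:
{"method": "apply_moves", "body": {
  "targets": [
    [-1,[0,0,-0.1],[0,0,0]],
    [-1,[0,0,-0.3],[0,0,0]],
    [-1,[0,0,-0.4],[0,0,0]],
    [-1,[0,0,0],[0,0,0]],
    [-1,[0,0.65,0],[0,0,0]],
    [-1,[0,0.65,0],[0,0,0]],
    [-1,[0,0,0],[0,0,0]],
    [-1,[0,0,0],[0,0,0]]
  ]
}}

```text
t: 7.18
ee_pos: [500.4, 2.8, 99.1]
orientation: [-0.133, 2.912, 0.013]
ft_force: [-0.3, -0.2, -0.0]
width: 0.5
grasp_force: 0.0
```

Run:
```python
from h import *
delta(K["count"]+n*19)
```

```text
turn [-0.0002 -0.0003  0.0033] shift [0.005 0.023 0.687] t 7.17 F [-0.33 -0.25 -0.04] w 0.5 q [-0.03  0.42  2.13  0.07  0.37 -1.76]
```

Emit:
{"method": "apply_moves", "body": {
  "targets": [
    [-1,[0,0.02,0.3],[0,0,0]],
    [-1,[0,0,0.25],[0,0,0]],
    [-1,[0,0,0.07],[0,0,0]],
    [-1,[0,0,0.05],[0,0,0]],
    [-1,[0,0,0.03],[0,0,0]],
    [-1,[0,0,0],[0,0,0]],
    [-1,[0,0,0],[0,0,0]]
  ]
}}

```text
t: 8.05
ee_pos: [508.3, 4.7, 65.4]
orientation: [-0.132, 2.912, 0.013]
ft_force: [-0.8, -0.4, 1.3]
width: 0.3
grasp_force: 0.5
```

Emit:
{"method": "apply_moves", "body": {
  "targets": [
    [-1,[0,0,0.03],[0,0,0]],
    [-1,[0,0,0.03],[0,0,0]],
    [-1,[0,0,0.02],[0,0,0]],
    [-1,[0,0,0],[0,0,0]],
    [-1,[0,0,0],[0,0,0]]
  ]
}}

```text
t: 8.68
ee_pos: [509.2, 4.8, 61.3]
orientation: [-0.132, 2.912, 0.013]
ft_force: [-2.0, -0.8, 3.8]
width: 0.7
grasp_force: 1.8
```

Emit:
{"method": "apply_moves", "body": {
  "targets": [
    [-1,[0,0,0.012],[0,0,0]],
    [-1,[0,0,0],[0,0,0]],
    [-1,[0,0,0],[0,0,0]]
  ]
}}

```text
t: 9.05
ee_pos: [509.3, 4.8, 60.8]
orientation: [-0.132, 2.912, 0.013]
ft_force: [-1.5, 0.2, 4.1]
width: 0.2
grasp_force: 2.0
```

Emit:
{"method": "apply_moves", "body": {
  "targets": [
    [-1,[0,0,-0.1],[0,0,0]],
    [-1,[0,0,-0.3],[0,0,0]],
    [-1,[0,0,-0.7],[0,0,0]],
    [-1,[0,0,-0.8],[0,0,0]],
    [-1,[0,0,-0.8],[0,0,0]],
    [-1,[0,0,-0.8],[0,0,0]],
    [-1,[0,0,-0.5],[0,0,0]],
    [-1,[0,0,0],[0,0,0]]
  ]
}}

```text
t: 10.05
ee_pos: [465.1, 0.9, 258.1]
orientation: [-0.132, 2.907, 0.012]
ft_force: [0.8, 0.5, 0.0]
width: 0.6
grasp_force: 0.0
```

Run:
```python
from h import *
import cv2
delta(K["count"]+n*19)
w=ctrl.get_image("wrist")["pixels"];s=ctrl.get_image("side")["pixels"]
d=np.abs(s.astype(int)-np.load("side0.npz")["pixels"]).max(2)
cv2.imwrite("pics/end.png",cv2.resize(np.hstack([w[100:400,130:530],s[100:400,160:560]]),None,fx=1,fy=1))
```

```text
turn [-0.0008  0.0033  0.0029] shift [3.300e-02 2.000e-03 3.946e+00] t 10.05 F [0.76 0.53 0.02] w 0.6 q [-0.04  0.07  2.09  0.04  0.75 -1.73]
```

View pics/end.png

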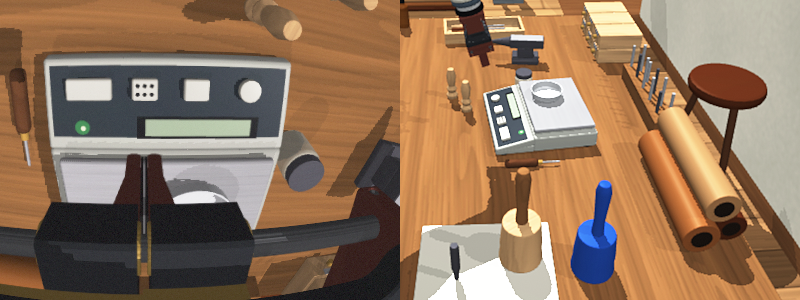

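The final view shows all four keys up, with the dish, slickers, jar and awl unmoved. The fingertips are about 200 mm from the keys. Handing in.

```bash
python3 -c "
from workcell import ctrl
print(ctrl.close_job())"
```

```text
the job is handed in; nothing more can be done
None
```

I pressed and released the tare key, then the count key, at about 4 N each, estimated from the force readings to be past the 3 mm press point; the hand was about 20 cm back from the keys when I handed the job in at about 10 s.

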